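# Index the rotary stage to its next hole

### The job

Index the rotor flange on: pull the stage's spring plunger up out of its hole by the knob, turn the stage counter-clockwise (seen from above) and let the plunger snap fully home in the next hole, so that the stage is locked there. The drilled plate is hidden, so find the hole by feel with the pin riding on it; turn gently, never force the stage against an engaged pin, and leave the tools and parts around it where they are.

Things in the scene. Friction and masses are not known exactly. Their poses are not given: they have to be found in the camera images.
- stage_center (a point): centre of the top face of the rotary stage, on its vertical turning axis. The stage is a plain metal disc 216 mm in diameter and 16 mm thick, its top 63 mm above the work table, with a grey rotor flange (120 mm across, 35 mm high) bolted in its middle, standing on a fixed round grey base 224 mm in diameter. z is up.
- knob_center (a point): centre of the black ribbed knob of the spring plunger: an upright cylinder 25 mm in diameter and 34 mm high, its centre 41 mm above the stage's top while home (104 mm above the work table), 90 mm from the turning axis. The plunger stands near the stage's rim and goes round with it; under the knob are an 11 mm steel stem and a neck 20 mm wide, 12 mm high. Turn the stage by this knob.
- stage (a joint): turning angle of the stage, rad, 0 at the start (plunger locked in its first hole), growing counter-clockwise seen from above, free from -0.30 to 1.45 while the pin is clear of holes. It needs about 1 N at the knob, some 4 N with the pin riding on the plate, and stays where it is left. The next hole lies somewhere between 0.6 and 0.97; it differs at every start and cannot be seen.
- plunger (a joint): lift of the plunger, m: 0 fully home, 0.010 riding on the undrilled plate, end of lift 0.015. The round-nosed pin, 8 mm, enters a 10 mm hole 10 mm deep. Its spring (5 N home, 8 N fully lifted) drives it home over a hole unless the knob is held up or pushed hard sideways; the stage then stops dead. Push gently: a pin in a hole must not bear over 15 N.

How it is judged:
By the outcome, as a careful person would: the job done as asked, in the order asked, and still so for the second after the job is handed in, with the robot touching nothing.
It also fails if it takes over 42 s, if anything falls off the work surface, if the arm or the gripper's body presses on something with over 40 N, if the wrist force passes 120 N, or if a joint passes its speed limit or range.

### The arm

A 6-joint arm with a two-finger parallel gripper is mounted at the origin on a cart in front of the work surface, level with it; the furniture and walls round the work are solid. World frame = base frame: x ahead of the robot, y to its left, z up, the work surface at z = 0. Lengths are in m, angles in degrees, forces in N, time in s.
With the tool pointing down it reaches from about 0.25 to 0.725 m from the base axis. Payload 4 kg.
Tool frame: the origin (TCP) lies on the centre line of the jaws, within the pads' length; the fingertips stand ahead of it and the grasp point (between the pads) lies 11 mm behind it (robot.tips_ahead is the z of the fingertips in the tool frame, in m); z points along the fingers, x is the direction in which the jaws open and shut, and the axes are right-handed (so a half turn about z gives the same grasp; the last joint's range is limited). The gripper opens to 85 mm and grips with 20 to 120 N. Pads are 22 mm wide; open, the fingers measure 114 mm over their backs; the gripper's body (76 mm by 85 mm) begins 54 mm behind the grasp point. The pads swing forward as they close: fully open they stand 13 mm farther back than shut.
Start: joints at [75, 13.785, 0.286, 76.501, 0, 90], TCP at [0.129, 0.483, 0.239] pointing down, gripper open.
Joint ranges: [-155.79, 155.79], [-60.16, 107.12], [-62.33, 73.08], [-114, 123.19], [-81.49, 82.49], [-180, 180]. Speed limits (degrees/s): [159.86, 159.86, 180, 180, 180, 180].

### API

Orientations are given as a 3x3 rotation matrix whose columns are the frame's x, y, z axes.
In Python, from bench import robot gives the robot as it stands.
- The arm moves only by the tool servo_tool, never from a script. Its argument "motion" is text: rows parted by semicolons, each of 5 numbers parted by spaces: the shift along the tool's x, y, z in m, then the turn about the tool's z in degrees, then the finger opening in m, from 0 to 0.0854. A call has exactly 5 rows; each row is the pose to reach, as a shift and turn from the pose commanded when the call began, along the tool's axes at that moment; what a row does not reach only later rows make up. A row lasts 1/10 s, in which the tool goes at most 50 mm and 8.59 degrees, less where a joint would pass 70% of its speed; a pose out of reach is approached as far as the arm can. A call with a gripper value outside its range is refused whole. The fingers move at their own pace and stop on an object; "newtons" is the grip in N (left out, the last holds). Time passes only in rows, so rows that repeat a pose let the fingers close, or fill a call up. It gives the time, the measured TCP pose, the force and the opening at its end, in the units of the state.
- robot.read_state(): the state, without advancing time (a new reading comes with each control period).
- robot.capture(name): name is "scene" or "top" or "wrist"; returns the picture (384x512x3 uint8, blue, green, red); there is no depth.
- robot.get_calibration(name): a dict with "intrinsics" (3x3 intrinsics, pixels), "position" and "rotation" of the camera in the world; the wrist camera has in their place "tool_from_camera" (4x4, takes a point from camera to tool coordinates, whose origin is the TCP and whose axes are the tool frame's). Camera axes: x right, y up, looking along -z (the intrinsics and any distortion apply to the point x, -y, -z); pixel columns grow to the right and rows downward; lengths in m; the calibration is good to about 2 mm. The wrist camera is an equidistant fisheye: a pixel r from the principal point sees the ray r / f radians off the axis. A picture is of the moment at which its call begins: read the wrist's pose just before it. get_calibration takes no time and is no camera call.
- robot.sign_off(): hands the job in, once; it reports no verdict.
Trained networks look in the newest picture that a camera, given by its name, has taken for a name from the list of things; names that differ only in an ending like _2 or _b are one class to them, and where a whole thing is asked for, a point or a joint stands for the part that bears it (a point fixed in the world has none). Each returns a list of dicts, best first, with "score" (0 to 1); they miss things now and then, are a little off and sometimes report something else, mostly with a low value. They report only what shows in the picture. A call takes as long as a camera call.
- robot.masks_of(camera, target): "mask" (384x512 bool, what is visible of it) and "centre" ([column, row] in pixels, amid what is visible of it).
- robot.pinpoint(camera, target): "centre" ([column, row] in pixels: a listed point, or the origin of a listed thing).
The state is a dict: "clock": time; "joints": joint angles; "joint_vel": joint speeds; "effort": joint torques, N m; "ee_pos": TCP position; "tool_rot": TCP orientation; "force": force on the tool from outside, world axes, zero at the start; "wrist_torque": the same for the moment, N m; "gripper_width": opening from 0.0 (shut) to 1.0 (fully open).
Only numpy, scipy, OpenCV 4.12 (cv2) and the standard library are available. Lean on these libraries where they do the work, as an engineer would, in place of code of your own. Each camera call takes 0.05 s, during which the arm holds its last target. There are 200 camera calls.

## Working session

There is one attempt and no reset: what is moved stays moved. The work goes in short steps, Python scripts to look and compute and a tool call to move; the robot and the scene stay as the last step left them, time stands still between calls to the robot, and variables do not carry over. Pictures are saved under pics/ and viewed, about 8 in all and at most 12, crops included, and the job is handed in when it is done.

Besides the shell and the picture viewer there is one more tool, called after "Request:" as name(argument=value, ...) on one line, values as JSON. servo_tool: Moves the arm, as the interface text tells. Its arguments: {"type":"object","properties":{"motion":{"type":"string"},"newtons":{"type":"number"}},"required":["motion"]}

```bash
mkdir -p pics; ls
cat > h.py <<'E'
import numpy as np, cv2
from bench import robot
def ray(cam,px):
    c=robot.get_calibration(cam); K=np.array(c["intrinsics"]); 
    d=np.linalg.inv(K)@[px[0],px[1],1]; d=np.array([d[0],-d[1],-d[2]])
    return np.array(c["position"]), np.array(c["rotation"])@d
def at_z(cam,px,z):
    p,d=ray(cam,px); return p+d*(z-p[2])/d[2]
E
python3 - <<'E'
from h import *
s=robot.read_state(); print(s["clock"],s["ee_pos"],s["tool_rot"],s["force"],s["gripper_width"],robot.tips_ahead)
ims=[]
for c in("scene","top"):
    im=robot.capture(c); ims.append(im)
    cal=robot.get_calibration(c); print(c,{k:np.round(v,3).tolist() for k,v in cal.items() if k!='x'} )
    for t,z in(("stage_center",.063),("knob_center",.104)):
        for r in robot.pinpoint(c,t)[:2]: print(t,r["score"],r["centre"],at_z(c,r["centre"],z))
    cv2.imwrite(f"pics/{c}0.png",im)
E
```

```text
pics
0.0 [0.12923657 0.48236288 0.23841359] [[ 2.58783717e-01  9.65935149e-01 -5.24538618e-04]
 [ 9.65933015e-01 -2.58784248e-01 -2.03048308e-03]
 [-2.09705731e-03  1.87867913e-05 -9.99997801e-01]] [-1.0520108   1.07045668 -1.1919938 ] 0.9969506068903615 0.008
scene {'intrinsics': [[358.766, 0.0, 251.037], [0.0, 358.766, 189.79], [0.0, 0.0, 1.0]], 'position': [0.07, -0.299, 0.717], 'rotation': [[0.608, 0.555, -0.568], [-0.794, 0.424, -0.436], [-0.001, 0.715, 0.699]]}
stage_center 0.84 [275.3, 198.0] [0.61556721 0.04140126 0.063     ]
knob_center 0.62 [236.4, 193.1] [0.53777794 0.10443689 0.104     ]
top {'intrinsics': [[362.704, 0.0, 258.267], [0.0, 362.704, 193.66], [0.0, 0.0, 1.0]], 'position': [0.478, 0.08, 0.948], 'rotation': [[-0.017, 0.992, -0.122], [-1.0, -0.015, 0.019], [0.017, 0.122, 0.992]]}
stage_center 0.86 [269.9, 183.1] [0.61307744 0.03418984 0.063     ]
knob_center 0.55 [243.3, 204.5] [0.55724891 0.09953002 0.104     ]
```

View pics/scene0.png

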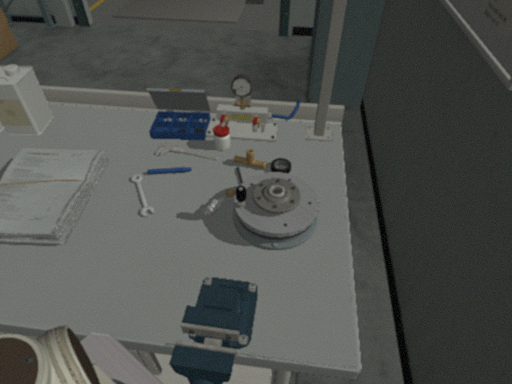

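View pics/top0.png

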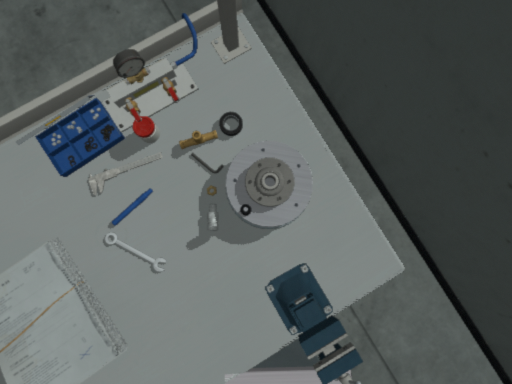

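The arm is clear of both views. The stage disc is at about (270,184) in the top view, and the knob is at about (245,210) top and (241,193) scene, slightly off what the network reports. I'll zoom in to refine.

Run:
```python
from h import *
a=cv2.imread("pics/scene0.png")[173:223,215:265]; b=cv2.imread("pics/top0.png")[185:235,220:270]
cv2.imwrite("pics/z1.png",np.hstack([cv2.resize(i,(400,400),interpolation=cv2.INTER_CUBIC) for i in(a,b)]))
for c,im in(("scene",0),("top",0)):
    robot.capture(c)
    for t in("knob_center","stage_center"):
        for r in robot.masks_of(c,t)[:2]:
            ys,xs=np.nonzero(r["mask"]); print(c,t,r["score"],r["centre"],xs.min(),xs.max(),ys.min(),ys.max(),len(xs))
```

```text
scene knob_center 0.48 [239.3, 195.1] 236 246 186 202 159
scene stage_center 0.6 [275.9, 203.8] 234 318 173 236 4301
top knob_center 0.42 [244.3, 208.8] 241 250 205 214 84
top stage_center 0.82 [268.9, 181.3] 226 312 141 226 5908
top stage_center 0.52 [241.9, 208.5] 241 250 205 213 74
```

View pics/z1.png

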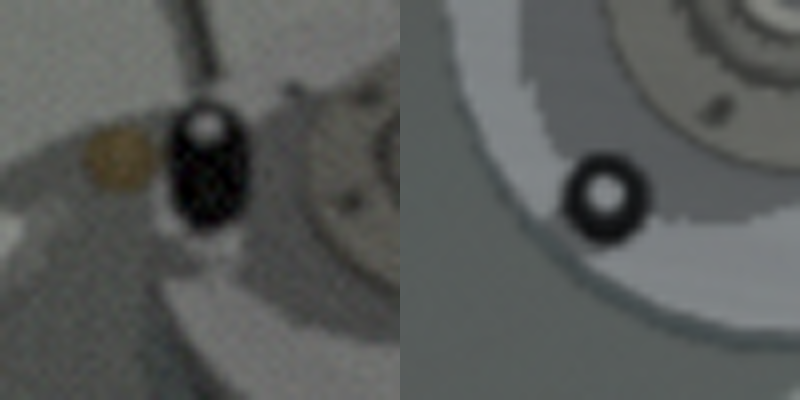

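The zoom shows the knob's top face at (245.6,209.6) in the top view. In the scene view its body centre is at (240.9,193.6).

Run:
```python
from h import *
print("knob top",at_z("top",(245.6,209.6),.121),"scene",at_z("scene",(240.9,193.6),.104))
from scipy.optimize import least_squares
p1,d1=ray("top",(245.6,209.6));p2,d2=ray("scene",(240.9,193.6))
for c in("top","scene"):
    robot.capture(c)
    r=robot.masks_of(c,"stage_center")[0]["mask"]
    cs,_=cv2.findContours(r.astype(np.uint8),cv2.RETR_EXTERNAL,cv2.CHAIN_APPROX_NONE)
    q=max(cs,key=len)[:,0]; P=np.array([at_z(c,x,.063) for x in q])[:,:2]
    f=least_squares(lambda v:np.hypot(*(P-v).T)-.108,P.mean(0),loss="soft_l1",f_scale=.002).x; print(c,"stage",f,np.std(np.hypot(*(P-f).T)))
    k=at_z("top",(245.6,209.6),.121)[:2]; print("k-c",k-f,np.hypot(*(k-f)))
```

```text
knob top [0.54388718 0.0940402  0.121     ] scene [0.54306546 0.09469922 0.104     ]
top stage [0.61345009 0.03623221] 0.001083296683751435
k-c [-0.06956291  0.05780799] 0.09044756564632889
scene stage [0.60677677 0.03330776] 0.0022235146259784715
k-c [-0.06288959  0.06073245] 0.08742728773681013
```

Request:
servo_tool(motion="-0.021 0.040 0 5 0.06; -0.042 0.080 0 10 0.05; -0.064 0.119 0.01 15 0.045; -0.085 0.159 0.02 20 0.045; -0.106 0.199 0.03 24.7 0.045", newtons=20)

```text
clock: 1.3
ee_pos: [0.2953, 0.3279, 0.2093]
tool_rot: [[0.641, 0.768, 0.001], [0.768, -0.641, 0.001], [0.001, 0.0, -1.0]]
force: [1.4, 0.9, 0.4]
gripper_width: 0.526
```

```bash
cat >> h.py <<'E'
C=np.array([.6134,.0362]); 
def st(tgt=None):
    s=robot.read_state(); R=np.array(s["tool_rot"]); p=np.array(s["ee_pos"]); f=np.array(s["force"])
    v=p[:2]-C
    print("t",round(s["clock"],2),"p",p.round(4),"yaw",np.degrees(np.arctan2(R[1,0],R[0,0])).round(2),"w",round(s["gripper_width"]*.0854,4),"polar",np.hypot(*v).round(4),np.degrees(np.arctan2(v[1],v[0])).round(2),"Ftool",(R.T@f).round(2),"tilt",R[2].round(3),"j",np.round(s["joints"],1))
    if tgt is not None: print("shift",(R.T@(np.array(tgt)-p)).round(4))
    return s
E
python3 -c "
from h import *
st([.5435,.0943,.185])"
```

```text
t 1.3 p [0.2953 0.3279 0.2093] yaw 50.14 w 0.0449 polar 0.4316 137.48 Ftool [ 1.64  0.49 -0.41] tilt [ 0.001  0.    -1.   ] j [ 48.    8.1 -11.4  70.5  -0.   87.9]
shift [-0.0202  0.3403  0.0243]
```

Request:
servo_tool(motion="-0.003 0.045 0 0 0.045; -0.006 0.09 0 0 0.045; -0.008 0.135 0 0 0.045; -0.011 0.18 0 0 0.045; -0.014 0.225 0 0 0.045")

```text
clock: 1.8
ee_pos: [0.4596, 0.1731, 0.2095]
tool_rot: [[0.639, 0.769, 0.001], [0.769, -0.639, 0.0], [0.001, 0.0, -1.0]]
force: [0.5, 1.4, 0.4]
gripper_width: 0.524
```

Request:
servo_tool(motion="-0.002 0.042 0.006 0 0.045; -0.004 0.084 0.012 0 0.045; -0.006 0.115 0.024 0 0.045; -0.006 0.115 0.024 0 0.045; -0.006 0.115 0.024 0 0.045")

```text
clock: 2.3
ee_pos: [0.5428, 0.0959, 0.1846]
tool_rot: [[0.64, 0.768, -0.002], [0.768, -0.64, 0.0], [-0.001, -0.001, -1.0]]
force: [-0.2, -0.0, -0.1]
gripper_width: 0.53
```

Run:
```python
from h import *
s=st([.5435,.0943,.093])
im=robot.capture("wrist"); cal=robot.get_calibration("wrist"); print(cal)
for r in robot.pinpoint("wrist","knob_center"): print(r)
cv2.imwrite("pics/w1.png",im)
T=np.array(cal["tool_from_camera"]);K=np.array(cal["intrinsics"])
R=np.array(s["tool_rot"]);p=np.array(s["ee_pos"])
# predicted pixel of knob top centre
for P in([.5435,.0943,.121],):
    q=np.linalg.inv(T)@np.r_[R.T@(np.array(P)-p),1]; d=q[:3]*[1,-1,-1]; th=np.arctan2(np.hypot(d[0],d[1]),d[2]); u=d[:2]/np.hypot(d[0],d[1])
    print("pred",K[0,2]+K[0,0]*th*u[0],K[1,2]+K[1,1]*th*u[1])
```

```text
t 2.3 p [0.5428 0.0959 0.1846] yaw 50.21 w 0.0452 polar 0.0925 139.79 Ftool [-0.17 -0.16  0.08] tilt [-0.001 -0.001 -1.   ] j [10.  21.3  2.4 71.3  0.  49.8]
shift [-0.0007  0.0017  0.0916]
{'intrinsics': array([[297.31863964,   0.        , 254.21726695],
       [  0.        , 297.31863964, 193.0540931 ],
       [  0.        ,   0.        ,   1.        ]]), 'tool_from_camera': array([[ 9.99999294e-01,  2.35903641e-04,  1.16479619e-03,
         3.24565415e-05],
       [ 5.54322248e-04, -9.59542916e-01, -2.81561866e-01,
        -7.02859117e-02],
       [ 1.05125046e-03,  2.81562313e-01, -9.59542369e-01,
        -1.34143292e-01],
       [ 0.00000000e+00,  0.00000000e+00,  0.00000000e+00,
         1.00000000e+00]])}
{'centre': [256.9, 205.4], 'score': 0.9}
pred 253.52945658358604 211.92390046871745
```

View pics/w1.png

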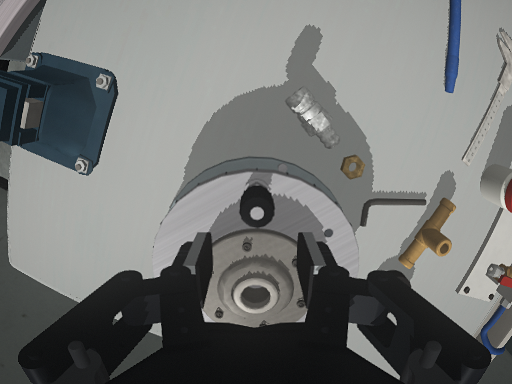

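The knob's top shows at (257,212), between the jaws and 1–2 mm towards tool +x. I'll shift +1 mm and descend with the jaws open.

Request:
servo_tool(motion="0.001 0.001 0.025 0 0.045; 0.001 0.0015 0.05 0 0.045; 0.001 0.0015 0.075 0 0.045; 0.001 0.0015 0.093 0 0.037; 0.001 0.0015 0.093 0 0.032")

```text
clock: 2.9
ee_pos: [0.5421, 0.0972, 0.0903]
tool_rot: [[0.637, 0.771, -0.005], [0.771, -0.637, -0.001], [-0.004, -0.003, -1.0]]
force: [-0.5, 0.7, 1.6]
gripper_width: 0.374
```

Run:
```python
from h import *
s=st()
im=robot.capture("wrist"); print(robot.pinpoint("wrist","knob_center")); cv2.imwrite("pics/w2.png",im)
```

```text
t 2.9 p [0.5421 0.0972 0.0903] yaw 50.43 w 0.0319 polar 0.0939 139.48 Ftool [ 0.28 -0.83 -1.55] tilt [-0.004 -0.003 -1.   ] j [10.2 25.8 -5.7 58.8  0.  49.7]
[{'centre': [255.1, 270.9], 'score': 0.7}]
```

View pics/w2.png

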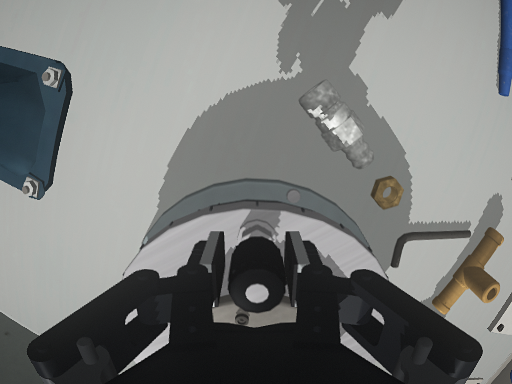

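The knob sits between the pads (inner edges at columns about 224 and 287, knob centre about 258), slightly to the right. I'll close in stages and watch the side force.

Request:
servo_tool(motion="0.0005 0.002 0 0 0.030; 0.0005 0.002 0 0 0.029; 0.0005 0.002 0 0 0.028; 0.0005 0.002 0 0 0.0275; 0.0005 0.002 0 0 0.027")

```text
clock: 3.5
ee_pos: [0.5468, 0.0954, 0.0926]
tool_rot: [[0.639, 0.769, 0.0], [0.769, -0.639, 0.0], [0.0, 0.0, -1.0]]
force: [0.1, -0.2, 0.3]
gripper_width: 0.318
```

```bash
python3 -c "
from h import *
st()"
```

```text
t 3.5 p [0.5468 0.0954 0.0926] yaw 50.29 w 0.0271 polar 0.0891 138.4 Ftool [-0.07  0.22 -0.31] tilt [ 0.  0. -1.] j [ 9.9 25.9 -5.2 58.9 -0.  49.6]
```

Request:
servo_tool(motion="0 0 0 0 0.026; 0 0 0 0 0.0255; 0 0 0 0 0.025; 0 0 0 0 0.024; 0 0 0 0 0.022", newtons=25)

```text
clock: 4.0
ee_pos: [0.5466, 0.0953, 0.0923]
tool_rot: [[0.639, 0.769, -0.0], [0.769, -0.639, -0.0], [-0.0, 0.0, -1.0]]
force: [-1.2, -1.1, 0.7]
gripper_width: 0.287
```

```bash
python3 -c "
from h import *
st()"
```

```text
t 4.0 p [0.5466 0.0953 0.0923] yaw 50.29 w 0.0245 polar 0.0892 138.52 Ftool [-1.63 -0.25 -0.68] tilt [-0.  0. -1.] j [ 9.9 25.9 -5.2 58.9 -0.  49.6]
```

Request:
servo_tool(motion="0 0 0 0 0.02; 0 0 -0.004 0 0.02; 0 0 -0.008 0 0.02; 0 0 -0.013 0 0.02; 0 0 -0.013 0 0.02", newtons=45)

```text
clock: 4.5
ee_pos: [0.5465, 0.0953, 0.1053]
tool_rot: [[0.639, 0.769, -0.001], [0.769, -0.639, -0.0], [-0.001, -0.0, -1.0]]
force: [1.3, -1.0, -8.3]
gripper_width: 0.276
```

```bash
python3 -c "
from h import *
st()"
```

```text
t 4.5 p [0.5465 0.0953 0.1053] yaw 50.29 w 0.0236 polar 0.0893 138.57 Ftool [0.08 1.64 8.28] tilt [-0.001 -0.    -1.   ] j [ 9.9 25.2 -4.2 60.7 -0.  49.6]
```

Request:
servo_tool(motion="-0.0044 0.0000 0 -2.8 0.02; -0.0088 0.0003 0 -5.6 0.02; -0.0132 0.0008 0 -8.4 0.02; -0.0175 0.0014 0 -11.2 0.02; -0.0218 0.0023 0 -14 0.02")

```text
clock: 5.0
ee_pos: [0.5346, 0.0773, 0.105]
tool_rot: [[0.432, 0.902, 0.0], [0.902, -0.432, 0.001], [0.001, -0.0, -1.0]]
force: [2.5, 0.7, -8.3]
gripper_width: 0.283
```

```bash
python3 -c "
from h import *
st()"
```

```text
t 5.0 p [0.5346 0.0773 0.105 ] yaw 64.42 w 0.0242 polar 0.0889 152.46 Ftool [1.74 1.97 8.3 ] tilt [ 0.001 -0.    -1.   ] j [ 8.2 23.7 -6.6 59.7  0.  33.8]
```

Request:
servo_tool(motion="-0.0050 0.0001 0 -3.2 0.02; -0.0100 0.0004 0 -6.4 0.02; -0.0150 0.0010 0 -9.6 0.02; -0.0199 0.0018 0 -12.8 0.02; -0.0248 0.0031 0 -16 0.02")

```text
clock: 5.5
ee_pos: [0.5268, 0.054, 0.1051]
tool_rot: [[0.166, 0.986, 0.0], [0.986, -0.166, 0.001], [0.001, 0.0, -1.0]]
force: [3.4, 1.0, -7.0]
gripper_width: 0.278
```

```bash
python3 -c "
from h import *
st()"
```

```text
t 5.5 p [0.5268 0.054  0.1051] yaw 80.45 w 0.0238 polar 0.0884 168.41 Ftool [1.54 3.16 6.99] tilt [ 0.001  0.    -1.   ] j [ 5.8 22.6 -8.3 59.1  0.1 15.4]
```

Request:
servo_tool(motion="0 0.0005 0.0015 0 0.02; 0 0.0005 0.003 0 0.02; 0 0.0005 0.003 0 0.025; 0 0.0005 0.003 0 0.031; 0 0.0005 0.006 0 0.031", newtons=20)

```text
clock: 6.0
ee_pos: [0.528, 0.0536, 0.1006]
tool_rot: [[0.169, 0.986, 0.003], [0.986, -0.169, 0.0], [0.001, 0.003, -1.0]]
force: [0.2, 1.2, -0.1]
gripper_width: 0.364
```

```bash
python3 -c "
from h import *
st()"
```

```text
t 6.0 p [0.528  0.0536 0.1006] yaw 80.28 w 0.0311 polar 0.0871 168.49 Ftool [ 1.23 -0.03  0.09] tilt [ 0.001  0.003 -1.   ] j [ 5.8 22.9 -8.6 58.3 -0.  15.5]
```

Request:
servo_tool(motion="-0.0015 0 0 -0.5 0.031; -0.003 0 0 -1 0.031; -0.0043 0 0 -1.5 0.031; -0.0056 0 0 -2.3 0.031; -0.007 0.0001 0 -3 0.031")

```text
clock: 6.5
ee_pos: [0.5264, 0.0477, 0.0996]
tool_rot: [[0.115, 0.993, 0.001], [0.993, -0.115, 0.003], [0.003, 0.001, -1.0]]
force: [1.2, 5.5, 0.2]
gripper_width: 0.366
```

```bash
python3 -c "
from h import *
st()"
```

```text
t 6.5 p [0.5264 0.0477 0.0996] yaw 83.41 w 0.0313 polar 0.0878 172.45 Ftool [ 5.64  0.58 -0.16] tilt [ 0.003  0.001 -1.   ] j [ 5.1 22.8 -9.  58.2  0.2 11.7]
```

Request:
servo_tool(motion="-0.0003 0 0 -0.2 0.031; -0.0006 0 0 -0.4 0.031; -0.0009 0 0 -0.6 0.031; -0.0012 0 0 -0.8 0.031; -0.0015 0 0 -1 0.031")

```text
clock: 7.0
ee_pos: [0.526, 0.0455, 0.0995]
tool_rot: [[0.099, 0.995, 0.001], [0.995, -0.099, 0.001], [0.001, 0.0, -1.0]]
force: [0.2, 3.8, 1.0]
gripper_width: 0.357
```

Request:
servo_tool(motion="-0.0003 0 0 -0.2 0.031; -0.0006 0 0 -0.4 0.031; -0.0009 0 0 -0.6 0.031; -0.0012 0 0 -0.8 0.031; -0.0015 0 0 -1 0.031")

```text
clock: 7.5
ee_pos: [0.5254, 0.0424, 0.0992]
tool_rot: [[0.082, 0.997, -0.001], [0.997, -0.082, -0.003], [-0.003, -0.0, -1.0]]
force: [-1.1, 1.0, -0.5]
gripper_width: 0.359
```

Request:
servo_tool(motion="-0.0003 0 0 -0.2 0.031; -0.0006 0 0 -0.4 0.031; -0.0009 0 0 -0.6 0.031; -0.0012 0 0 -0.8 0.031; -0.0015 0 0 -1 0.031")

```text
clock: 8.0
ee_pos: [0.5255, 0.0418, 0.0993]
tool_rot: [[0.064, 0.998, -0.0], [0.998, -0.064, -0.0], [-0.0, -0.0, -1.0]]
force: [-0.3, -0.6, 0.3]
gripper_width: 0.362
```

Run:
```python
from h import *
st(); st()
im=robot.capture("wrist"); print(robot.pinpoint("wrist","knob_center"))
cv2.imwrite("pics/w3.png",im); st()
```

```text
t 8.0 p [0.5255 0.0418 0.0993] yaw 86.31 w 0.0309 polar 0.0881 176.35 Ftool [-0.6  -0.29 -0.3 ] tilt [-0. -0. -1.] j [ 4.6 22.7 -9.1 58.2 -0.   8.3]
t 8.0 p [0.5255 0.0418 0.0993] yaw 86.31 w 0.0309 polar 0.0881 176.35 Ftool [-0.6  -0.29 -0.3 ] tilt [-0. -0. -1.] j [ 4.6 22.7 -9.1 58.2 -0.   8.3]
[{'centre': [255.6, 252.8], 'score': 0.84}]
t 8.1 p [0.5255 0.0419 0.0993] yaw 86.3 w 0.0312 polar 0.0881 176.29 Ftool [ 0.58 -1.25 -0.5 ] tilt [-0. -0. -1.] j [ 4.6 22.7 -9.1 58.2 -0.   8.3]
```

View pics/w3.png

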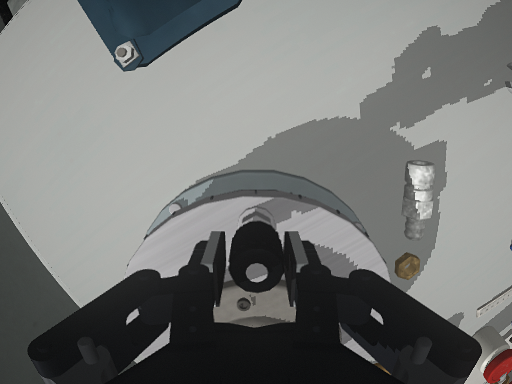

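The knob is still between the pads and close to the right (trailing) one. Its top centre is at about (258,272). I'll compare that with the predicted image rows for riding and for home.

Run:
```python
from h import *
cal=robot.get_calibration("wrist");T=np.array(cal["tool_from_camera"]);K=np.array(cal["intrinsics"])
def pix(q):
    q=np.linalg.inv(T)@np.r_[q,1]; d=q[:3]*[1,-1,-1]; h=np.hypot(d[0],d[1]); th=np.arctan2(h,d[2])
    return (K[[0,1],[2,2]]+K[0,0]*th*d[:2]/h).round(1)
# tool coordinates: y toward axis, z down
for n,zt,tz in(("w2 home",.121,.0903),("w2 home",.121,.0926),("w3 home",.121,.0993),("w3 ride",.131,.0993)):
    for y in(-.003,0,.003): print(n,y,"top",pix([0,y,tz-zt]),"bottom",pix([0,y,tz-zt+.034]),"edges",pix([-.0125,y,tz-zt])[0],pix([.0125,y,tz-zt])[0])
```

```text
w2 home -0.003 top [256.3 280.3] bottom [255.9 244.1] edges 225.9 286.7
w2 home 0 top [256.3 286.3] bottom [255.9 249.3] edges 226.2 286.3
w2 home 0.003 top [256.3 292.1] bottom [255.9 254.4] edges 226.5 286.0
w2 home -0.003 top [256.3 277.3] bottom [255.9 242.2] edges 226.3 286.2
w2 home 0 top [256.2 283.2] bottom [255.9 247.3] edges 226.6 285.8
w2 home 0.003 top [256.2 289. ] bottom [255.9 252.4] edges 226.9 285.5
w3 home -0.003 top [256.2 269.1] bottom [255.9 236.8] edges 227.6 284.7
w3 home 0 top [256.2 274.9] bottom [255.8 241.8] edges 227.9 284.4
w3 home 0.003 top [256.1 280.5] bottom [255.8 246.7] edges 228.1 284.1
w3 ride -0.003 top [256.3 281.6] bottom [255.9 245. ] edges 225.6 286.9
w3 ride 0 top [256.3 287.6] bottom [255.9 250.2] edges 226.0 286.6
w3 ride 0.003 top [256.3 293.4] bottom [255.9 255.3] edges 226.3 286.2
```

The row matches the home height (about 270 predicted for home, 283 for riding), so the pin seems to have dropped at about 0.6 rad. I'll open, rise clear and verify.

Request:
servo_tool(motion="0.0015 0 0 0 0.036; 0.0015 0 0 0 0.045; 0.0015 0 -0.02 0 0.045; 0.0015 0 -0.06 0 0.045; 0.0015 0 -0.1 0 0.045")

```text
clock: 8.6
ee_pos: [0.5247, 0.0435, 0.1996]
tool_rot: [[0.064, 0.998, -0.003], [0.998, -0.064, -0.0], [-0.0, -0.003, -1.0]]
force: [0.8, 0.5, -0.1]
gripper_width: 0.53
```

Request:
servo_tool(motion="0 -0.04 -0.01 0 0.045; 0 -0.085 -0.02 0 0.045; 0 -0.13 -0.02 0 0.045; 0 -0.15 -0.02 0 0.045; 0 -0.15 -0.02 0 0.045")

```text
clock: 9.1
ee_pos: [0.3733, 0.0532, 0.2197]
tool_rot: [[0.064, 0.998, -0.0], [0.998, -0.064, -0.0], [-0.0, -0.0, -1.0]]
force: [0.6, 0.4, 0.4]
gripper_width: 0.524
```

Run:
```python
from h import *
st()
o=[]
for c in("scene","top"):
    im=robot.capture(c)
    for r in robot.pinpoint(c,"knob_center")[:1]+robot.masks_of(c,"knob_center")[:1]: print(c,r["score"],r["centre"])
    cv2.imwrite(f"pics/{c}9.png",im)
    o.append(im)
a=o[0][180:230,220:270];b=o[1][190:240,235:285]
cv2.imwrite("pics/z9.png",np.hstack([cv2.resize(i,(400,400),interpolation=cv2.INTER_CUBIC) for i in(a,b)]))
```

```text
t 9.1 p [0.3733 0.0532 0.2197] yaw 86.36 w 0.0447 polar 0.2407 175.94 Ftool [ 0.46  0.56 -0.41] tilt [-0. -0. -1.] j [  8.1   0.4 -18.2  71.4   0.   11.8]
scene 0.46 [252.4, 207.2]
scene 0.75 [251.9, 210.7]
top 0.39 [267.5, 216.5]
```

View pics/z9.png

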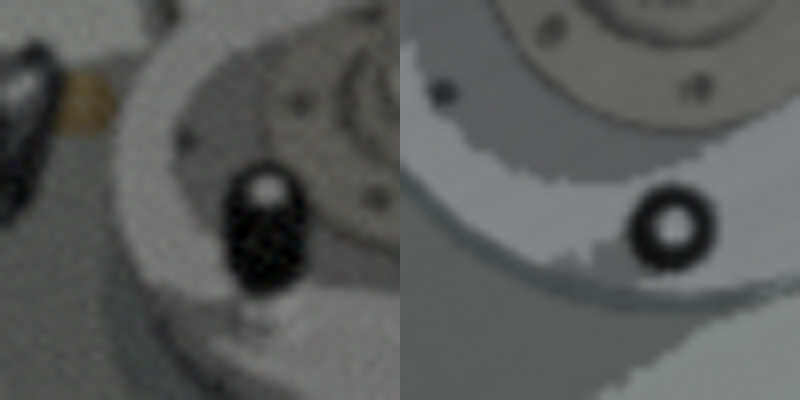

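Top view: knob top face at (269.0,218.5). Scene view: knob body centre at (253.2,208.3). Now I'll triangulate the height.

Run:
```python
from h import *
for n,a,b in(("start",(245.6,209.6),(240.9,193.6)),("now",(269.0,218.5),(253.2,208.3))):
    for l in(0,.005,.010):
        t=at_z("top",a,.121+l)[:2]; s=at_z("scene",b,.104+l)[:2]; v=t-C
        print(n,l,t.round(4),s.round(4),"gap mm",((t-s)*1e3).round(1),"R",np.hypot(*v).round(4),"ang",np.degrees(np.arctan2(v[1],v[0])).round(2))
```

```text
start 0 [0.5439 0.094 ] [0.5431 0.0947] gap mm [ 0.8 -0.7] R 0.0904 ang 140.24
start 0.005 [0.5435 0.094 ] [0.5392 0.0915] gap mm [4.3 2.5] R 0.0907 ang 140.44
start 0.01 [0.5431 0.0939] [0.5354 0.0883] gap mm [7.7 5.6] R 0.0909 ang 140.64
now 0 [0.5227 0.041 ] [0.5226 0.0418] gap mm [ 0.1 -0.8] R 0.0908 ang 176.97
now 0.005 [0.5224 0.0412] [0.5189 0.039 ] gap mm [3.5 2.2] R 0.0911 ang 176.83
now 0.01 [0.5222 0.0415] [0.5153 0.0362] gap mm [6.9 5.3] R 0.0914 ang 176.69
```

```bash
python3 -c "
from h import *
st(); print(robot.sign_off())"
```

```text
t 9.4 p [0.377  0.0532 0.2192] yaw 86.28 w 0.0449 polar 0.237 175.89 Ftool [ 0.05 -0.44 -0.82] tilt [-0.  0. -1.] j [  8.    0.9 -17.8  71.3  -0.   11.7]
the job is handed in; nothing more can be done
None
```

The stage is indexed to its next hole, and by my camera checks the plunger is home there; I handed the job in at 9.4 s.

**What I did:** I gripped the knob and lifted it 13 mm. I turned the stage about 30° counter-clockwise, lowered the pin onto the plate and let go. Then I pushed the knob along gently with one finger until the pin dropped. The side forces I read while pushing stayed under about 6 N.

**Last checks:**
- **Height:** triangulating the knob from the top and scene cameras gives zero lift, good to about 1 mm. The wrist image agreed: it matched the home height, not the riding height.
- **Angle:** the stage stands at about 36.7° (0.64 rad), inside the 0.6–0.97 window.
- **Robot:** it stood clear of everything, with about zero force on the tool.

**What the checks did not show:** I never felt the stage stop dead. The side force fell to about zero when the pin dropped, and I did not nudge the stage to test the lock. That it is locked therefore rests on the camera heights.

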